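# Slide the welded pipe stub through the swing gate into the cooling bay

### The job

Slide the pipe stub that has the round flange along the bench, through the self-closing swing gate in the low metal guard and on into the cooling bay behind it, far enough in for the gate to swing fully shut behind it. Keep the stub standing flat on the bench all the way (do not lift it over the guard), and leave the similar stub with the square flange where it stands.

Things in the scene. Friction and masses are not known exactly. Their poses are not given: they have to be found in the camera images.
- flange: part to move: bare steel pipe stub, 34 mm diameter, upright in the middle of a ROUND flange 70 mm in diameter, 10 mm thick; 62 mm tall in all, 0.3 to 0.55 kg. It stands flat, flange down, on the bench on the +y side of the gate. Origin: centre of the underside; z up along the pipe; its yaw does not matter
- square: look-alike that must stay: same pipe stub (34 mm diameter, 62 mm tall) on a SQUARE flange 66 x 66 mm, 10 mm thick, 120 to 175 mm from the round one; either may be the nearer to the robot. Origin: centre of the underside, z up
- guard: fixed sheet-metal guard, walls 45 mm high, open on top. Origin: bench level, middle of its 110 mm doorway (posts 52 mm tall, no sill, guide plates flaring to y=36). x: along the front wall, away from the robot; -y: through the doorway into the bay (within 9 deg of world -y). Bay: x -188 to 188 mm, back wall y=-248; free within 90 mm of x=0, finished brackets at its sides
- gate (a joint): gate: steel leaf 105 mm long, 3 to 43 mm above the bench, upright hinge at guard x=55, y=0 mm. 0 = shut across the doorway, 1.57 = pointing into the bay, stop 1.75 rad. Swings only into the bay, pushed by the part; a weak spring (under 1 N at its end) shuts it in about 1 s but cannot move a part in its sweep. It clears a stub whose centre is at guard x=0, y<-130 mm
Not all that is in view belongs to the job. What is shaped like the flange but purple is not meant.

How it is judged:
By the outcome, as a careful person would: the job done as asked, in the order asked, and still so for the second after the job is handed in, with the robot touching nothing.
It also fails if it takes over 37 s, if anything falls off the work surface, if the arm or the gripper's body presses on something with over 40 N, if the wrist force passes 120 N, or if a joint passes its speed limit or range.

### The arm

A 7-joint arm with a two-finger parallel gripper is mounted at the origin on the work surface. World frame = base frame: x ahead of the robot, y to its left, z up, the work surface at z = 0. Lengths are in m, angles in rad, forces in N, time in s.
With the tool pointing down it reaches from about 0.35 to 0.9 m from the base axis. Payload 8.1 kg.
Tool frame: the origin (TCP) lies between the finger pads; the fingertips stand 11 mm ahead of it and the grasp point (between the pads) lies 8 mm behind it (tip_extent is the distance from the TCP to the fingertips, in m); z points along the fingers, y is the line along which they close (so a half turn about z gives the same grasp; the last joint's range is limited). The gripper opens to 85 mm and grips with 20 to 120 N. Pads are 22 mm wide; open, the fingers measure 114 mm over their backs; the gripper's body (76 mm by 85 mm) begins 54 mm behind the grasp point. The pads swing forward as they close: fully open they stand 13 mm farther back than shut.
Start: joints at [-0.103, 0.434, 0.025, 1.573, -0.012, 1.134, -0.075], TCP at [0.625, -0, 0.242] pointing down, gripper open.
Joint ranges: [-2.62, 2.62], [-0.44, 2.09], [-1.27, 1.32], [0.08, 2.57], [-1.32, 4.46], [0.12, 2], [-2.74, 2.74]. Speed limits (rad/s): [2.22, 2.22, 3.01, 3.01, 3.14, 3.14, 3.14].

### API

Orientations are given as a unit quaternion [w, x, y, z].
In Python, from station import get_state, get_image, camera_info, finish_job, tip_extent gives the robot as it stands. The module is installed in compiled form; this text tells all that it offers.
- The arm moves only by the shell command python3 -m jog 'ROWS' [FORCE]. ROWS is text: rows parted by semicolons, each of 7 numbers parted by spaces: the shift along the tool's x, y, z in units of 0.25 m (1.0 is 0.25 m), then the turn, a rotation vector about the tool's x, y, z in units of pi rad (1.0 is pi rad), then the opening, from -1 (shut) to 1 (fully open). In form: x y z wx wy wz gripper; .... A call has exactly 8 rows; each row shifts and turns the commanded pose from where the row before left it, along the tool's axes as they then stand; what a row does not reach is not made up. A row lasts 1/8 s, in which the tool goes at most 62.5 mm and 10.7 degrees, less where a joint would pass 70% of its speed; a pose out of reach is approached as far as the arm can. A call with a number of a shift or a turn outside -1 to 1 is refused whole. A call with a gripper value outside its range is refused whole. The fingers move at their own pace and stop on an object; FORCE is the grip in N (left out, the last holds). Time passes only in rows, so rows that do not move let the fingers close, or fill a call up. It gives the time, the measured TCP pose, the force, the opening and the grip force at its end, in the units of the state.
- get_state(): the state, without advancing time (a new reading comes with each control period).
- get_image(name): name is "scene" or "side" or "wrist"; returns (picture, depth): 480x640x3 uint8, blue, green, red; 480x640 float32, m along the optical axis (not along the pixel's ray), 0 where there is no reading.
- camera_info(name): a dict with "fovy" (degrees; the focal length in pixels is half the picture's height over the tangent of half this angle, whatever the lens; pixels are square), "cx", "cy" (the principal point, pixels), "world_from_camera" (4x4, takes a point from camera to world coordinates); the wrist camera has in their place "T_tool_cam" (4x4, takes a point from camera to tool coordinates, whose origin is the TCP and whose axes are the flange's). Camera axes: x right, y down, z forward; pixel columns grow to the right and rows downward; lengths in m; the calibration is good to about 2 mm. A picture is of the moment at which its call begins: read the wrist's pose just before it. camera_info takes no time and is no camera call.
- finish_job(): hands the job in; it is judged then, once.
The state is a dict: "time": time; "joint_pos": joint angles; "qvel": joint speeds; "joint_torque": joint torques, N m; "position": TCP position; "tool_rot": TCP orientation; "contact_force": force on the tool from outside, world axes, zero at the start; "moment": the same for the moment, N m; "width": finger opening in m; "grasp_force": force on a finger pad.
Only numpy, scipy, OpenCV 4.12 (cv2) and the standard library are available. Lean on these libraries where they do the work, as an engineer would, in place of code of your own. Each camera call takes 0.05 s, during which the arm holds its last target. There are 200 camera calls.

## Working session

There is one attempt and no reset: what is moved stays moved. The work goes in short steps, Python scripts to look and compute and a shell command to move; the robot and the scene stay as the last step left them, time stands still between calls to the robot, and variables do not carry over. Pictures are saved under pics/ and viewed, at most 10 in all, crops included, and the job is handed in when it is done.

```bash
mkdir -p pics; cat > h.py <<'E'
import numpy as np, cv2
from station import *
def snap(n):
    s=get_state(); im,d=get_image(n); c=camera_info(n)
    f=240/np.tan(np.radians(c["fovy"])/2)
    if "world_from_camera" in c: T=np.array(c["world_from_camera"])
    else:
        from scipy.spatial.transform import Rotation as R
        q=s["tool_rot"]; W=np.eye(4); W[:3,:3]=R.from_quat([q[1],q[2],q[3],q[0]]).as_matrix(); W[:3,3]=s["position"]
        T=W@np.array(c["T_tool_cam"])
    return im,d,(f,c["cx"],c["cy"],T)
def ray(k,u,v):
    f,cx,cy,T=k; r=T[:3,:3]@np.array([(u-cx)/f,(v-cy)/f,1]); return T[:3,3],r
def onplane(k,u,v,z):
    o,r=ray(k,u,v); return o+r*(z-o[2])/r[2]
def cloud(k,d):
    f,cx,cy,T=k; v,u=np.mgrid[:480,:640]
    return np.stack([(u-cx)/f*d,(v-cy)/f*d,d],-1)@T[:3,:3].T+T[:3,3]
E
python3 - <<'E'
from h import *
print(get_state()); print(tip_extent if not callable(tip_extent) else tip_extent())
for n in("scene","side","wrist"):
    im,d,k=snap(n); cv2.imwrite(f"pics/{n}.png",im); np.savez(f"{n}.npz",im=im,d=d,f=k[0],cx=k[1],cy=k[2],T=k[3])
    print(n,k,(d>0).mean())
E
```

```text
{'time': 0.0, 'joint_pos': array([-0.10258662,  0.4352216 ,  0.02498064,  1.57406925, -0.01160134,
        1.13399746, -0.07511656]), 'qvel': array([ 0.00047217,  0.00260255,  0.00034716, -0.00029482,  0.00020269,
        0.00255237,  0.00086441]), 'joint_torque': array([ 8.97134169e-05, -6.70461059e+01,  1.02531374e+00, -3.16203833e+01,
        1.55155628e-02,  1.25530543e-02, -1.11555586e-06]), 'position': array([ 6.24527013e-01, -6.62991531e-05,  2.41537671e-01]), 'tool_rot': array([-4.95333776e-04,  7.07144391e-01,  7.07068744e-01, -5.96438529e-04]), 'contact_force': array([ 1.01921987,  0.24765663, -0.09836433]), 'moment': array([-0.01119624,  0.00902866, -0.00873713]), 'grasp_force': 0.0, 'width': 0.08550912133184857}
0.011
scene (np.float64(596.6340305607498), 318.6360520312452, 229.3678333861131, array([[ 0.70302075,  0.47009334, -0.53364227,  0.89963988],
       [ 0.71092526, -0.44488996,  0.54466338, -0.33134537],
       [ 0.01863054, -0.76228943, -0.6469681 ,  0.55604819],
       [ 0.        ,  0.        ,  0.        ,  1.        ]])) 0.9959895833333333
side (np.float64(599.5071369331632), 311.1660674777228, 244.58182872084123, array([[-0.76715062, -0.43369659,  0.47263854,  0.09764381],
       [-0.64128472,  0.53608829, -0.54896562,  0.54387195],
       [-0.01529147, -0.72423519, -0.68938346,  0.61584895],
       [ 0.        ,  0.        ,  0.        ,  1.        ]])) 0.9959635416666667
wrist (np.float64(333.39605308437746), 316.98989492055574, 237.6288097009658, array([[ 9.99997800e-01,  1.26155603e-03, -1.67566729e-03,
         6.24497150e-01],
       [ 6.55417218e-04, -9.46838911e-01, -3.21707394e-01,
         8.34389406e-02],
       [-1.99243889e-03,  3.21705588e-01, -9.46837655e-01,
         3.73046405e-01],
       [ 0.00000000e+00,  0.00000000e+00,  0.00000000e+00,
         1.00000000e+00]])) 0.9962141927083333
```

View pics/scene.png

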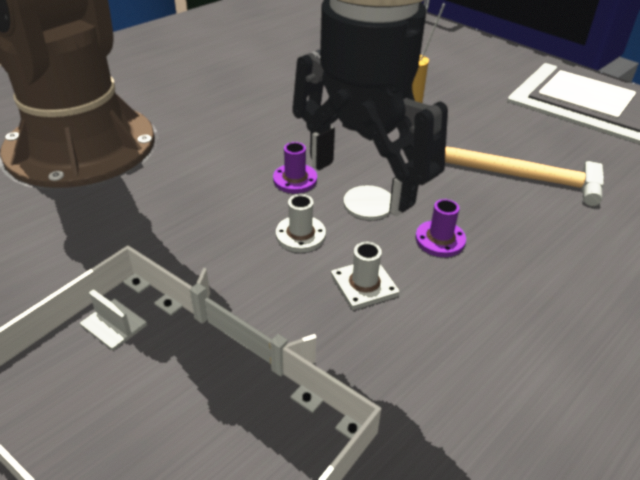

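View pics/side.png

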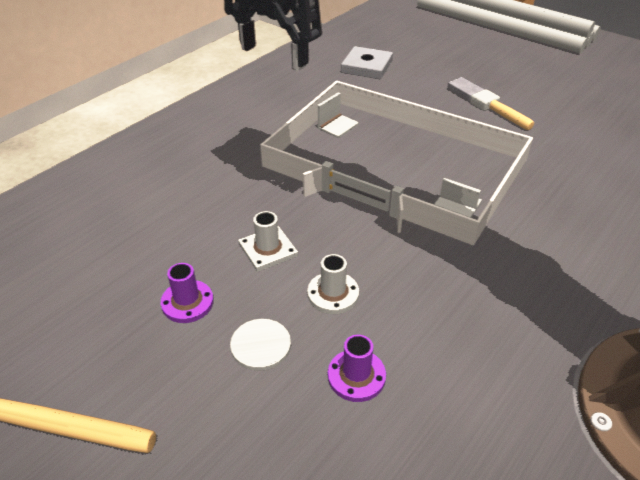

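Candidates (scene / side pixels): the steel stub on a round flange (300,228)/(333,285), the steel stub on a square flange (365,275)/(267,240), and purple round stubs (296,170), (443,232). The first one fits: bare steel, round flange. The doorway posts are at scene (200,300), (279,355) and side (328,177), (397,203). Next I measure these and confirm with a crop.

```bash
cat > m.py <<'E'
from h import *
K={};I={};C={}
for n in("scene","side"):
    z=np.load(n+".npz"); K[n]=(z["f"],z["cx"],z["cy"],z["T"]); I[n]=z["im"]; C[n]=cloud(K[n],z["d"])
def tri(a,b):
    A=[];B=[]
    for n,p in(("scene",a),("side",b)):
        o,r=ray(K[n],*p); r/=np.linalg.norm(r); P=np.eye(3)-np.outer(r,r); A.append(P);B.append(P@o)
    x=np.linalg.lstsq(np.vstack(A),np.hstack(B),rcond=None)[0]; return x,[np.linalg.norm(P@x-b) for P,b in zip(A,B)]
np.set_printoptions(precision=4,suppress=True)
# dark bore of stub: rim centre
def bore(n,c):
    g=cv2.cvtColor(I[n],cv2.COLOR_BGR2GRAY); m=np.zeros_like(g); x,y=c; w=16
    s=(g[y-w:y+w,x-w:x+w]<45).astype(np.uint8)
    k,l,st,ce=cv2.connectedComponentsWithStats(s); i=1+np.argmax(st[1:,4]); return ce[i]+[x-w,y-w],st[i]
for nm,a,b in(("round",(300,202),(333,263)),("square",(367,251),(265,219))):
    pa,sa=bore("scene",a); pb,sb=bore("side",b); print(nm,pa,pb,sa[4],sb[4],tri(pa,pb))
# per-view cloud above bench in the stub regions
for nm,c0 in(("round",0),("square",1)):
    x,_=tri(*(((300,202),(333,263)),((367,251),(265,219)))[c0])
    for n in K:
        P=C[n].reshape(-1,3); q=P[np.linalg.norm(P[:,:2]-x[:2],axis=1)<.06]
        fl=q[(q[:,2]>.007)&(q[:,2]<.013)]; tp=q[q[:,2]>.055]
        print(nm,n,"flange mid",(fl.min(0)+fl.max(0))/2,np.ptp(fl,0),"top",(tp.min(0)+tp.max(0))/2,np.ptp(tp,0),tp[:,2].max())
# wall tops
for n in K:
    P=C[n].reshape(-1,3); q=P[(P[:,2]>.047)&(P[:,2]<.056)&(P[:,1]<0.0)&(P[:,0]>.3)&(P[:,0]<.9)&(P[:,1]>-.25)]
    k,l,st,ce=cv2.connectedComponentsWithStats((((C[n][...,2]>.0475)&(C[n][...,2]<.056)&(C[n][...,1]<.02)&(C[n][...,1]>-.3)).astype(np.uint8)))
    for i in range(1,k):
        if st[i,4]>8: print(n,"post",ce[i],st[i,4],C[n][l==i].min(0),C[n][l==i].max(0))
    fw=P[(abs(P[:,2]-.044)<.003)&(P[:,1]<0.05)&(P[:,1]>-.6)&(P[:,0]>.2)&(P[:,0]<1)]
    print(n,"walltop",fw.min(0),fw.max(0))
s=cv2.resize(I["scene"][180:400,160:430],None,fx=1.5,fy=1.5,interpolation=2); t=cv2.resize(I["side"][140:360,230:500],None,fx=1.4,fy=1.5,interpolation=2)
cv2.imwrite("pics/crop.png",np.hstack([s,t]))
E
python3 m.py
```

```text
round [300.3273 201.1091] [333.093 262.564] 110 172 (array([0.4332, 0.1095, 0.0612]), [np.float64(0.0011101767351885878), np.float64(0.0011101767351889792)])
square [367.4114 250.2848] [264.7717 218.2913] 158 127 (array([0.5621, 0.1016, 0.0614]), [np.float64(0.0011286290791467685), np.float64(0.0011286290791467277)])
round scene flange mid [0.433  0.1081 0.01  ] [0.0692 0.069  0.006 ] top [0.4333 0.1077 0.0594] [0.0347 0.0338 0.0085] 0.0635977912998209
round side flange mid [0.4329 0.1107 0.01  ] [0.07   0.0706 0.0059] top [0.4329 0.1105 0.0598] [0.0333 0.0347 0.0096] 0.06460163621463344
square scene flange mid [0.5616 0.0978 0.01  ] [0.0837 0.0802 0.006 ] top [0.5618 0.0999 0.0594] [0.0334 0.0349 0.0088] 0.06379439916898988
square side flange mid [0.5616 0.1034 0.01  ] [0.0849 0.0831 0.0059] top [0.5615 0.1021 0.0601] [0.0346 0.0356 0.01  ] 0.0651248763172827
scene post [ 63.4292 139.2875] 487 [-0.0036 -0.0951  0.0476] [0.0853 0.0197 0.056 ]
scene post [197.1    289.3615] 130 [ 0.4528 -0.0914  0.0475] [ 0.4696 -0.0761  0.0527]
scene post [278.1677 341.1677] 161 [ 0.5762 -0.0746  0.0475] [ 0.5917 -0.0586  0.055 ]
scene walltop [ 0.3319 -0.3323  0.041 ] [ 0.7244 -0.0296  0.047 ]
side post [328.9375  99.125 ] 64 [ 0.7053 -0.2561  0.0476] [ 0.7142 -0.1963  0.0515]
side post [326.9355 164.629 ] 62 [ 0.5761 -0.0727  0.0477] [ 0.5926 -0.0557  0.0534]
side post [397.5417 189.7083] 72 [ 0.4532 -0.0885  0.0477] [ 0.4688 -0.0733  0.054 ]
side post [636.3  361.95] 40 [ 0.0766 -0.0036  0.0482] [0.0803 0.0198 0.0558]
side walltop [ 0.3326 -0.3512  0.041 ] [ 0.7484 -0.0283  0.047 ]
```

View pics/crop.png

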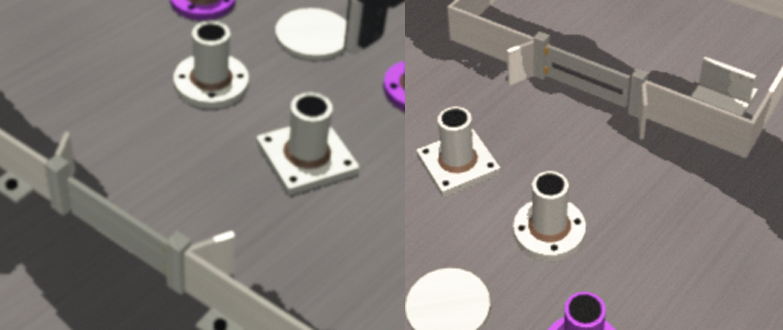

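The crop shows the round-flange steel stub (left pane 210,75; right pane 549,215) apart from the square one (308,145; 455,150), with the gate shut between its posts.

- **Round stub:** (0.433, 0.1095), top at z 0.061. This agrees with the stated 62 mm.
- **Doorway middle:** (0.5225, -0.074), guard yaw about 8°. The 124 mm post spacing fits a 110 mm doorway.

I'm moving above the stub now.

```bash
python3 -m jog '0.11 -0.19 0.1 0 0 0 1; 0.11 -0.19 0.1 0 0 0 1; 0.11 -0.19 0.1 0 0 0 1; 0.108 -0.196 0.1 0 0 0 1; 0 0 0 0 0 -0.0225 1; 0 0 0 0 0 -0.0225 1; 0 0 0 0 0 0 1; 0 0 0 0 0 0 1'
cat > w.py <<'E'
import sys
from h import *
from scipy.spatial.transform import Rotation as R
np.set_printoptions(precision=4,suppress=True)
def togo(t):
    s=get_state(); q=s["tool_rot"]; r=R.from_quat([q[1],q[2],q[3],q[0]])
    print("pos",s["position"],"toolx",r.as_matrix()[:,0],"F",s["contact_force"],"w",s["width"],"togo units",r.inv().apply(np.array(t)-s["position"])/.25)
togo(list(map(float,sys.argv[1:4])))
if len(sys.argv)>4:
    im,d,k=snap("wrist"); cv2.imwrite("pics/"+sys.argv[4]+".png",im); P=cloud(k,d).reshape(-1,3)
    q=P[(np.linalg.norm(P[:,:2]-[.433,.11],axis=1)<.055)]
    tp=q[(q[:,2]>.055)&(q[:,2]<.07)]; fl=q[(q[:,2]>.006)&(q[:,2]<.014)]
    for a in(tp,fl): print((a.min(0)+a.max(0))/2,np.ptp(a,0),len(a))
E
python3 w.py 0.433 0.1095 0.034 w1
```

```text
time: 1.15
position: [0.4336, 0.1094, 0.1423]
tool_rot: [0.0, 0.656, 0.755, 0.0]
contact_force: [-0.1, 0.2, -0.9]
width: 0.0852
grasp_force: 0.0
pos [0.4336 0.1094 0.1423] toolx [-0.1389  0.9903  0.    ] F [-0.1214  0.2065 -0.8962] w 0.08519864180264616 togo units [ 0.0008 -0.0024  0.4333]
[0.4315 0.1109 0.0597] [0.0333 0.0332 0.0093] 1856
[0.4313 0.1127 0.01  ] [0.0692 0.0656 0.008 ] 2952
```

View pics/w1.png

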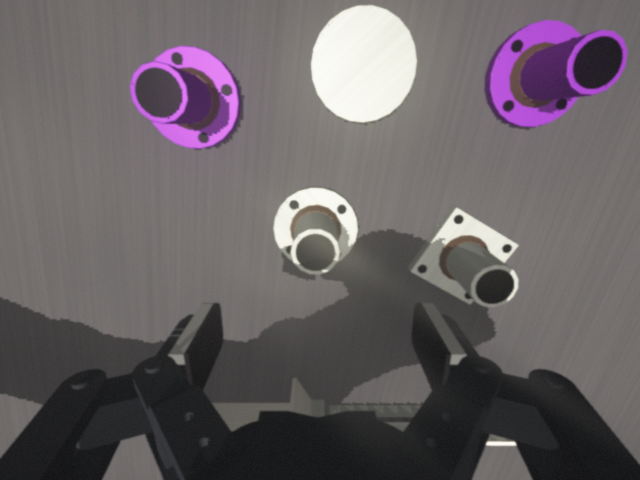

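The wrist view shows the round stub at (316,250), centred between the fingers. The square one at (465,260) is clear on the right. The position agrees within 2 mm, so I descend and close gently.

```bash
python3 -m jog '0 -0.002 0.15 0 0 0 1; 0 -0.002 0.15 0 0 0 1; 0 0 0.08 0 0 0 1; 0 0 0.053 0 0 0 1; 0 0 0 0 0 0 0; 0 0 0 0 0 0 -0.4; 0 0 0 0 0 0 -0.4; 0 0 0 0 0 0 -0.4' 30; python3 w.py 0.5065 0.025 0.0335
```

```text
time: 2.2
position: [0.4331, 0.1095, 0.0349]
tool_rot: [0.0, 0.655, 0.755, 0.001]
contact_force: [-1.4, -0.5, 7.5]
width: 0.0336
grasp_force: 29.6
pos [0.4331 0.1095 0.0349] toolx [-0.1407  0.9901  0.0003] F [-1.3565 -0.4636  7.5293] w 0.033559503183479424 togo units [-0.3761  0.2429  0.0059]
```

```bash
python3 -m jog '-0.06 0 0 0 0 0 -0.4; -0.08 0 0 0 0 0 -0.4; -0.06 0 0 0 0 0 -0.4; -0.049 0.063 0 0 0 0 -0.4; -0.049 0.063 0 0 0 0 -0.4; -0.049 0.063 0 0 0 0 -0.4; -0.049 0.063 0 0 0 0 -0.4; 0 0 0 0 0 0 -0.4' 30; python3 w.py 0.546 -0.237 0.0345
python3 - <<'E'
from h import *
im,d,k=snap("side"); cv2.imwrite("pics/s2.png",im)
P=cloud(k,d)
for z0 in [0]:
    k2,l,st,ce=cv2.connectedComponentsWithStats(((P[...,2]>.0477)&(P[...,2]<.056)&(P[...,1]<-.04)&(P[...,1]>-.12)).astype(np.uint8))
    for i in range(1,k2):
        if st[i,4]>8: print(st[i,4],P[l==i].min(0),P[l==i].max(0))
E
```

```text
time: 3.2
position: [0.5109, 0.0189, 0.035]
tool_rot: [0.001, 0.656, 0.755, 0.001]
contact_force: [2.1, -3.2, 5.5]
width: 0.0333
grasp_force: 30.9
pos [0.5109 0.0189 0.035 ] toolx [-0.1391  0.9903 -0.0008] F [ 2.0823 -3.2385  5.5281] w 0.033292236481796314 togo units [-1.0333 -0.0032  0.0026]
67 [ 0.45380508 -0.09037147  0.04773549] [ 0.46889998 -0.07281985  0.05329991]
```

View pics/s2.png

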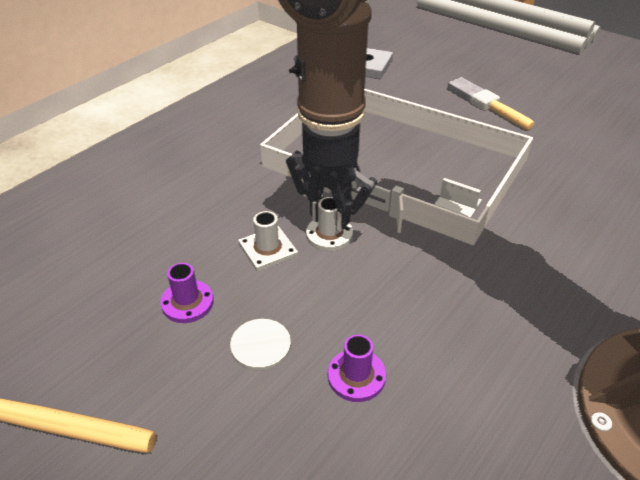

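The round stub is gripped at (330,225), flat on the bench in front of the doorway, and the square stub is unmoved at (267,242). I continue through the gate at about 140 mm/s.

```bash
python3 -m jog '-0.05 -0.006 0 0 0 0 -0.4; -0.07 -0.006 0 0 0 0 -0.4; -0.07 -0.004 0 0 0 0 -0.4; -0.06 0 0 0 0 0 -0.4; -0.05 0 0 0 0 0 -0.4; -0.06 0 0 0 0 0 -0.4; -0.07 0 0 0 0 0 -0.4; -0.07 0 0 0 0 0 -0.4' 30; python3 w.py 0.543 -0.237 0.0345
```

```text
time: 4.25
position: [0.5229, -0.1023, 0.0349]
tool_rot: [-0.0, 0.655, 0.756, 0.001]
contact_force: [-1.1, 9.2, 10.4]
width: 0.033
grasp_force: 31.2
pos [ 0.5229 -0.1023  0.0349] toolx [-0.143   0.9897  0.0019] F [-1.0921  9.2204 10.3729] w 0.033037731063374536 togo units [-0.5447  0.0027  0.0007]
```

```bash
python3 -m jog '-0.07 0 0 0 0 0 -0.4; -0.08 0 0 0 0 0 -0.4; -0.09 0 0 0 0 0 -0.4; -0.09 0 0 0 0 0 -0.4; -0.08 0 0 0 0 0 -0.4; -0.07 0 0 0 0 0 -0.4; -0.05 0 0 0 0 0 -0.4; 0 0 0 0 0 0 -0.4' 30; python3 w.py 0.543 -0.237 0.0345
python3 - <<'E'
from h import *
im,d,k=snap("scene"); cv2.imwrite("pics/s3.png",im)
E
```

```text
time: 5.25
position: [0.5417, -0.2366, 0.035]
tool_rot: [0.001, 0.656, 0.755, 0.0]
contact_force: [0.7, -1.2, 5.6]
width: 0.0335
grasp_force: 31.0
pos [ 0.5417 -0.2366  0.035 ] toolx [-0.1397  0.9902 -0.0013] F [ 0.7382 -1.2051  5.5621] w 0.03354109292397435 togo units [-0.0022  0.005   0.0018]
```

View pics/s3.png

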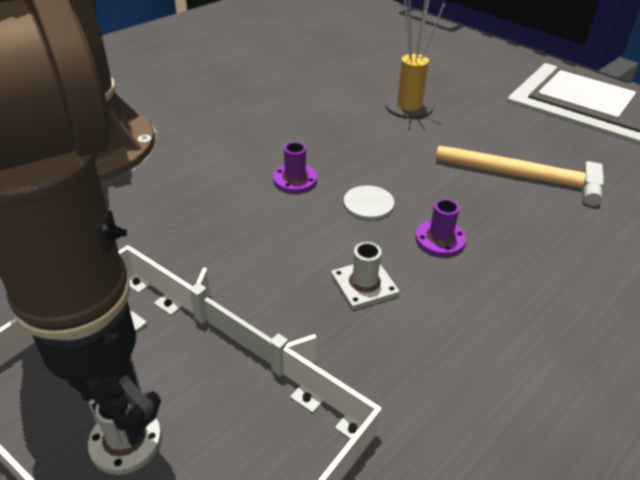

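The stub stands flat in the bay at (125,440), and the gate at (240,325) has closed behind it. The square stub is still at (366,280). Now I release and rise straight up.

```bash
python3 -m jog '0 0 0 0 0 0 0.3; 0 0 0 0 0 0 0.3; 0 0 0 0 0 0 0.3; 0 0 -0.06 0 0 0 0.3; 0 0 -0.12 0 0 0 0.3; 0 0 -0.15 0 0 0 0.3; 0 0 -0.2 0 0 0 0.3; 0 0 -0.2 0 0 0 0.3'; python3 -m jog '0.15 0 -0.1 0 0 0 0.3; 0.2 0 0 0 0 0 0.3; 0.2 0 0 0 0 0 0.3; 0.2 0 0 0 0 0 0.3; 0.2 0 0 0 0 0 0.3; 0.1 0 0 0 0 0 0.3; 0 0 0 0 0 0 0.3; 0 0 0 0 0 0 0.3'
python3 - <<'E'
from h import *
np.set_printoptions(precision=4,suppress=True)
g=np.array([[.990,.141],[-.141,.990]]); o=np.array([.5225,-.074])
for n in("scene","side"):
    im,d,k=snap(n); cv2.imwrite(f"pics/f_{n}.png",im); P=cloud(k,d).reshape(-1,3)
    for nm,c in(("round",(.542,-.237)),("square",(.5615,.1015))):
        q=P[np.linalg.norm(P[:,:2]-c,axis=1)<.06]; 
        tp=q[(q[:,2]>.055)&(q[:,2]<.07)]; fl=q[(q[:,2]>.006)&(q[:,2]<.014)]
        for a in(tp,fl):
            if len(a): print(n,nm,(a.min(0)+a.max(0))/2,np.ptp(a,0),"zmax",a[:,2].max())
    G=(P[:,:2]-o)@g.T
    s=(abs(G[:,0])<.045)&(G[:,1]<.03)&(G[:,1]>-.11)&(P[:,2]>.038)&(P[:,2]<.05)
    print(n,"leaf guard xy range",G[s].min(0),G[s].max(0),s.sum())
E
```

```text
time: 6.3
position: [0.5409, -0.2351, 0.2192]
tool_rot: [0.0, 0.655, 0.755, 0.0]
contact_force: [0.8, -0.1, -0.8]
width: 0.0553
grasp_force: 0.0
time: 7.3
position: [0.5043, 0.0237, 0.2421]
tool_rot: [0.0, 0.656, 0.755, -0.0]
contact_force: [-0.8, -0.5, 0.1]
width: 0.0557
grasp_force: 0.0
scene round [ 0.5424 -0.2372  0.0598] [0.0352 0.0335 0.0095] zmax 0.06450742630282541
scene round [ 0.5431 -0.2371  0.01  ] [0.0687 0.0696 0.008 ] zmax 0.01396159132731889
scene square [0.5617 0.1006 0.0592] [0.0347 0.0351 0.0083] zmax 0.06340057361720502
scene square [0.5617 0.0976 0.01  ] [0.0849 0.0804 0.0078] zmax 0.013881310677432812
scene leaf guard xy range [-0.0449 -0.0048] [0.0449 0.0018] 365
side round [ 0.5423 -0.2359  0.0594] [0.0344 0.0376 0.0086] zmax 0.06365461067032607
side round [ 0.5421 -0.2326  0.01  ] [0.0693 0.0727 0.0078] zmax 0.013880908071880027
side square [0.5616 0.1026 0.0601] [0.0346 0.0343 0.0101] zmax 0.06518367539877867
side square [0.5626 0.1028 0.01  ] [0.0857 0.0826 0.008 ] zmax 0.013988365585278717
side leaf guard xy range [-0.0444 -0.004 ] [0.0448 0.0059] 220
```

View pics/f_scene.png

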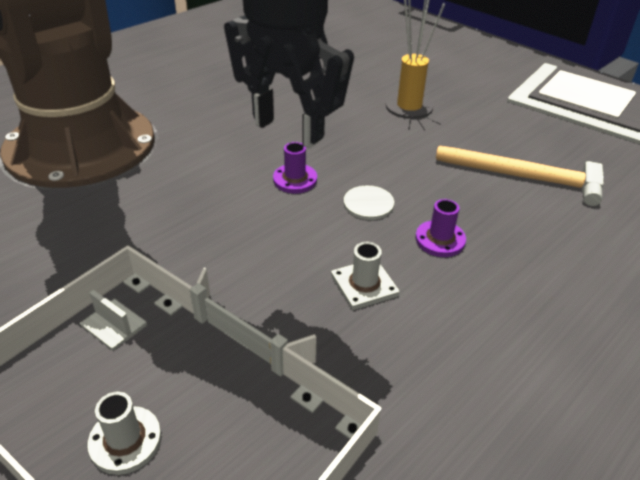

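The round stub stands flat in the bay at (122,430). The gate leaf at (240,325) is shut within a few mm of y=0, the square stub at (366,280) hasn't moved, and the arm is clear.

```bash
python3 -c "from station import *; print(finish_job())"
```

```text
the job is handed in; nothing more can be done
None
```

The round-flange stub was slid flat along the bench through the gate and stands in the bay about 164 mm behind the doorway, with the gate shut behind it, the square stub untouched and the arm clear; I handed it in with the clock at about 7.4 s, and the hand-in returned no verdict.

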